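# Find the stuck valve by feel and hold the loupe over it in focus

## Task

First push the black heads of all three valves on the manifold block gently down until each comes to its stop: two run fully home, and one is stuck and stops short. Only then pick up the loupe by its handle and hold it level, right way up, centred over the stuck valve, with the lens at the height of the dark collar on the focus post behind the valves. Finish while still holding it there, steady and in the free air; do not knock the loupe against the block, shift the collar or disturb the other things on the bench.

Things in the scene. Friction and masses are not known exactly. Their poses are not given: they have to be found in the camera images.
- manifold: aluminium block fixed to the bench, 70 mm (x) by 220 mm (y) by 45 mm high, origin under its centre; the valves stand in a row along its y axis. From its +x side a foot carries the focus post: a steel rod 10 mm across, top 170 mm above the bench, 80 mm along +x and 30 mm along +y from the block's centre
- valve_1: one of three like steel valve cartridges in a row 60 mm apart on the manifold block: body 28 mm across, top 35 mm above its origin (bottom centre, on the block's top); above it a black push head (plunger) 22 mm across. Which valve is at which place differs from start to start; any of them may be the stuck one. Over 60 N damages it
- valve_2: one of three like steel valve cartridges in a row 60 mm apart on the manifold block: body 28 mm across, top 35 mm above its origin (bottom centre, on the block's top); above it a black push head (plunger) 22 mm across. Which valve is at which place differs from start to start; any of them may be the stuck one. Over 60 N damages it
- valve_3: one of three like steel valve cartridges in a row 60 mm apart on the manifold block: body 28 mm across, top 35 mm above its origin (bottom centre, on the block's top); above it a black push head (plunger) 22 mm across. Which valve is at which place differs from start to start; any of them may be the stuck one. Over 60 N damages it
- plunger_1 (a joint): push head of valve_1: how far it has been pressed down, in m, 0 = fully up (as it starts). It needs about 4 N to move and stays where it is left (no spring). A sound plunger runs 10 mm down to a firm stop; the stuck one comes to a firm stop after 4 mm. 8 to 15 N on the head shows the stop
- plunger_2 (a joint): push head of valve_2: how far it has been pressed down, in m, 0 = fully up (as it starts). It needs about 4 N to move and stays where it is left (no spring). A sound plunger runs 10 mm down to a firm stop; the stuck one comes to a firm stop after 4 mm. 8 to 15 N on the head shows the stop
- plunger_3 (a joint): push head of valve_3: how far it has been pressed down, in m, 0 = fully up (as it starts). It needs about 4 N to move and stays where it is left (no spring). A sound plunger runs 10 mm down to a firm stop; the stuck one comes to a firm stop after 4 mm. 8 to 15 N on the head shows the stop
- top_1 (a point): centre of the top face of the push head of valve_1; it moves down with the head. 100 mm above the bench when up
- top_2 (a point): centre of the top face of the push head of valve_2; it moves down with the head. 100 mm above the bench when up
- top_3 (a point): centre of the top face of the push head of valve_3; it moves down with the head. 100 mm above the bench when up
- collar (a joint): height setting of the collar on the focus post, in m, 0 = collar centre 135 mm above the bench, at most 0.025; held by friction, not to be moved
- focal_mark (a point): centre of the dark steel collar (a disc 26 mm across, 8 mm high, with a small screw) on the focus post: its height is the focal height for the lens, 135 to 160 mm above the bench, and differs from start to start
- loupe: loupe, 95 to 155 g, lying on the bench: round black barrel 62 mm across, 22 mm high, with a glass lens; flat-sided dark steel handle along its -x, 29 to 117 mm from the barrel's centre, 14 mm wide (y), 22 mm high. Origin: centre of the barrel's underside; z up through the lens. Centre of mass about 45 mm from the barrel's centre, in the handle
- lens (a point): centre of the loupe's lens barrel, 11 mm above its underside
- handle (a point): where to take the loupe's handle: 60 mm from the barrel's centre, 11 mm above the underside; the fingers close across the handle, along the loupe's y
- vial: a small amber glass jar, 26 mm across, 50 mm high, a bystander to be left alone; origin under its centre
- wrench: a steel wrench, 160 mm long, lying, a bystander to be left alone; origin under its centre
- screwdriver: a screwdriver, 190 mm long, lying, a bystander to be left alone; origin under its centre
- beaker: an open glass beaker, 70 mm across, 90 mm high, a bystander to be left alone; origin under its centre
- torch: an aluminium pocket torch, 120 mm long, lying, a bystander to be left alone; origin under its centre
- fitting: a brass tube fitting, 26 mm across, 26 mm high, a bystander to be left alone; origin under its centre
- locknut: a steel ring nut, 34 mm across, 10 mm high, lying flat, a bystander to be left alone; origin under its centre
There are look-alikes about, which are no part of the job. Of the things that look like the loupe, the largest one is meant.

How it is judged:
By the outcome, as a careful person would: the job done as asked, in the order asked, and still so for the second after the job is handed in, while the arm keeps its last pose, push and grip.
It also fails if it takes over 58 s, if anything falls off the work surface, if the arm or the gripper's body presses on something with over 40 N, if the wrist force passes 120 N, or if a joint passes its speed limit or range.

## Robot

A 6-joint arm with a two-finger parallel gripper is mounted at the origin on the work surface. World frame = base frame: x ahead of the robot, y to its left, z up, the work surface at z = 0. Lengths are in m, angles in rad, forces in N, time in s.
With the tool pointing down it reaches from about 0.375 to 0.9 m from the base axis. Payload 3.1 kg.
Tool frame: the origin (TCP) lies between the finger pads; the fingertips stand manip.finger_overhang ahead of it and the grasp point (between the pads) lies 5 mm behind it (manip.finger_overhang is the distance from the TCP to the fingertips, in m); z points along the fingers, y is the line along which they close (so a half turn about z gives the same grasp; the last joint's range is limited). The gripper opens to 85 mm and grips with 20 to 120 N. Pads are 22 mm wide; open, the fingers measure 114 mm over their backs; the gripper's body (76 mm by 85 mm) begins 54 mm behind the grasp point. The pads swing forward as they close: fully open they stand 13 mm farther back than shut.
Start: joints at [0.953, 0.527, 1.433, -0, 1.181, -0.178], TCP at [0.266, 0.566, 0.245] pointing down, gripper open.
Joint ranges: [-3.08, 3.08], [-0.75, 2.2], [0.22, 2.44], [-1.43, 4.57], [0, 2.65], [-2.85, 2.85]. Speed limits (rad/s): [2.79, 2.79, 3.14, 3.14, 3.14, 3.14].

## Interface

Orientations are given as a unit quaternion [x, y, z, w].
In Python, from station import manip gives the robot as it stands.
- The arm moves only by the tool drive_tool, never from a script. Its argument "plan" is a list of rows, each a list of 7 numbers: the shift along the tool's x, y, z in m, then the turn, a rotation vector about the tool's x, y, z in degrees, then the opening, from -1 (shut) to 1 (fully open). In form: [[x, y, z, wx, wy, wz, gripper], ...]. A call has 1 to 10 rows; each row shifts and turns the commanded pose from where the row before left it, along the tool's axes as they then stand; what a row does not reach is not made up. A row lasts 1/10 s, in which the tool goes at most 50 mm and 8.59 degrees, less where a joint would pass 70% of its speed; a pose out of reach is approached as far as the arm can. A call is refused whole if a number of a shift passes 0.05 or a number of a turn 8.59, either way. A call with a gripper value outside its range is refused whole. The fingers move at their own pace and stop on an object; "newtons" is the grip in N (left out, the last holds). Time passes only in rows, so rows that do not move let the fingers close. It gives the time, the measured TCP pose, the force, the opening and the grip force at its end, in the units of the state.
- manip.sense(): the state, without advancing time (a new reading comes with each control period).
- manip.snapshot(name): name is "scene" or "top" or "wrist"; returns a dict with "image" (400x640x3 uint8, red, green, blue), "z_map" (400x640 float32, m along the optical axis (not along the pixel's ray), 0 where there is no reading), "fov_y" (degrees; the focal length in pixels is half the picture's height over the tangent of half this angle, whatever the lens; pixels are square), "cx", "cy" (the principal point, pixels), "extrinsics" (4x4, takes a point from camera to world coordinates); the wrist camera has in their place "mount" (4x4, takes a point from camera to tool coordinates, whose origin is the TCP and whose axes are the flange's). Camera axes: x right, y up, looking along -z (the intrinsics and any distortion apply to the point x, -y, -z); pixel columns grow to the right and rows downward; lengths in m; the calibration is good to about 2 mm. A picture is of the moment at which its call begins: read the wrist's pose just before it.
- manip.sign_off(): hands the job in; it is judged then, once.
The state is a dict: "t": time; "q": joint angles; "qd": joint speeds; "tau": joint torques, N m; "tcp_pos": TCP position; "tool_rot": TCP orientation; "force": force on the tool from outside, world axes, zero at the start; "ft_torque": the same for the moment, N m; "finger_gap": opening from 0.0 (shut) to 1.0 (fully open); "gripper_force": force on a finger pad.
Only numpy, scipy, OpenCV 4.12 (cv2) and the standard library are available. Lean on these libraries where they do the work, as an engineer would, in place of code of your own. Each camera call takes 0.05 s, during which the arm holds its last target. There are 200 camera calls.

## Working session

There is one attempt and no reset: what is moved stays moved. The work goes in short steps, Python scripts to look and compute and a tool call to move; the robot and the scene stay as the last step left them, time stands still between calls to the robot, and variables do not carry over. Pictures are saved under pics/ and viewed, at most 10 in all, crops included, and the job is handed in when it is done.

Besides the shell and the picture viewer there is one more tool, called after "Emit:" in YAML: its name, and indented under it one key for each argument. drive_tool: Moves the arm, as the interface text tells. Its arguments: {"type":"object","properties":{"plan":{"type":"array"},"newtons":{"type":"number"}},"required":["plan"]}

```bash
mkdir -p pics; cat > h.py <<'E'
import numpy as np, cv2
from station import manip
from scipy.spatial.transform import Rotation as R
def snap(n):
    s=manip.sense(); d=manip.snapshot(n); 
    h=d["image"].shape[0]; f=h/2/np.tan(np.radians(d["fov_y"])/2)
    if "extrinsics" in d: T=np.array(d["extrinsics"])
    else:
        W=np.eye(4); W[:3,:3]=R.from_quat(s["tool_rot"]).as_matrix(); W[:3,3]=s["tcp_pos"]; T=W@np.array(d["mount"])
    d["f"]=f; d["T"]=T
    return d
def save(d,name): cv2.imwrite("pics/"+name,cv2.cvtColor(d["image"],cv2.COLOR_RGB2BGR))
def cloud(d):
    z=d["z_map"]; v,u=np.mgrid[:z.shape[0],:z.shape[1]]
    p=np.stack([(u-d["cx"])/d["f"]*z,-(v-d["cy"])/d["f"]*z,-z],-1)
    return p@d["T"][:3,:3].T+d["T"][:3,3]
def ray(d,u,v,h):
    r=d["T"][:3,:3]@np.array([(u-d["cx"])/d["f"],-(v-d["cy"])/d["f"],-1]); o=d["T"][:3,3]
    return o+r*(h-o[2])/r[2]
def proj(d,p):
    c=np.linalg.inv(d["T"])@np.append(p,1); return d["cx"]+d["f"]*c[0]/-c[2], d["cy"]-d["f"]*c[1]/-c[2]
E
python3 - <<'E'
from h import *
for n in("top","scene"):
    d=snap(n); save(d,n+"0.png"); print({k:v for k,v in d.items() if k not in("image","z_map","T")}); np.savez("pics/"+n+"0.npz",**d)
print(manip.sense(), manip.finger_overhang)
E
```

```text
{'fov_y': 49.82361000771715, 'cx': 319.9837070686013, 'cy': 197.43100849812691, 'extrinsics': array([[-0.00923498,  0.99595452, -0.08938298,  0.47628392],
       [-0.99991475, -0.01002273, -0.00836829, -0.07547184],
       [-0.00923029,  0.08929808,  0.99596218,  1.38159142],
       [ 0.        ,  0.        ,  0.        ,  1.        ]]), 'f': np.float64(430.6307668504837)}
{'fov_y': 57.18396396179301, 'cx': 323.42782601520906, 'cy': 200.2263495544474, 'extrinsics': array([[ 0.79917293, -0.33858526,  0.49667157,  1.0911937 ],
       [ 0.60087211,  0.47279154, -0.64453151, -0.72434885],
       [-0.01659325,  0.81352823,  0.58128864,  0.69737461],
       [ 0.        ,  0.        ,  0.        ,  1.        ]]), 'f': np.float64(366.94812164866613)}
{'t': 0.1, 'q': array([ 9.52485290e-01,  5.28381868e-01,  1.43378549e+00,  6.52429113e-06,
        1.18143456e+00, -1.78510194e-01]), 'qd': array([-0.00174952, -0.00202746, -0.0032835 ,  0.0011721 , -0.0017778 ,
       -0.00030613]), 'tau': array([-1.13178680e-04, -4.43304563e+01, -1.78585804e+01, -2.32885122e-04,
        3.92213085e-03, -4.34129660e-06]), 'tcp_pos': array([0.26570527, 0.56501069, 0.24442254]), 'tool_rot': array([ 2.18133545e-01,  9.75918412e-01, -9.24775408e-04, -3.92530458e-04]), 'force': array([-0.3326699 ,  0.05563495,  0.2210946 ]), 'ft_torque': array([ 0.01534683,  0.0493361 , -0.03857262]), 'gripper_force': 0.0, 'finger_gap': 1.0011715682253024} 0.014
```

View pics/top0.png

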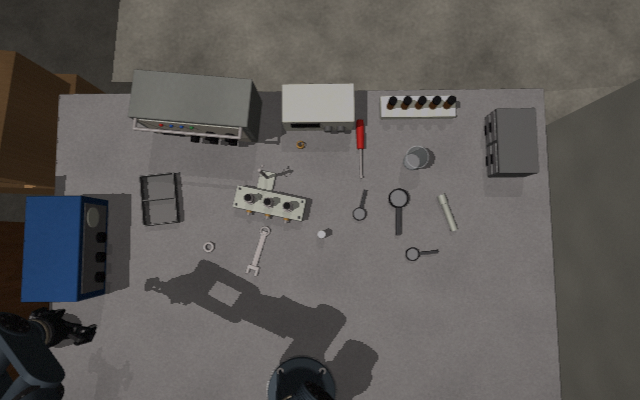

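View pics/scene0.png

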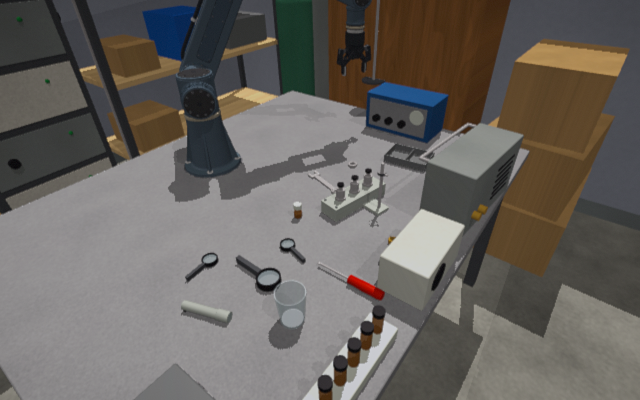

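The top view shows the manifold at about (269,203), with its heads at (249,197), (268,201) and (288,206) and the post near (266,178). The largest loupe has its barrel at (398,197) and its handle running down to (398,235). Next I'll measure these.

```bash
python3 - <<'E'
from h import *
d=dict(np.load("pics/top0.npz")); P=cloud(d); Z=P[...,2]
g=cv2.cvtColor(d["image"],cv2.COLOR_RGB2GRAY)
def box(a,b,c,e): m=np.zeros(Z.shape,bool); m[b:e,a:c]=1; return m
print("bench z",np.median(Z[box(320,260,400,300)]))
m=box(225,175,312,228)&(abs(Z-.045)<.006)
rect=cv2.minAreaRect(np.argwhere(m)[:,::-1].astype(np.float32)); print(rect)
bc=[ray(d,*c,.045) for c in cv2.boxPoints(rect)]; print(np.round(bc,4)); print("block c",np.mean(bc,0))
m=(box(225,175,312,228)&(Z>.085)).astype(np.uint8)
n,l,s,c=cv2.connectedComponentsWithStats(m)
for i in range(1,n):
    q=P[l==i]; print("head",s[i],np.round(ray(d,*c[i],.1),4),np.round(q.min(0),4),np.round(q.max(0),4))
m=(box(240,150,310,195)&(Z>.11)).astype(np.uint8)
n,l,s,c=cv2.connectedComponentsWithStats(m)
for i in range(1,n):
    q=P[l==i]; print("post",s[i],c[i],np.round(q.mean(0),4),np.round(q.max(0),4))
# loupe
m=(box(380,180,420,245)&(g<70)).astype(np.uint8)
n,l,s,c=cv2.connectedComponentsWithStats(m); i=1+np.argmax(s[1:,4]); print(s[i])
ys,xs=np.where(l==i)
for a,b in((186,209),(212,240)):
    k=(ys>=a)&(ys<b); print(a,xs[k].min(),xs[k].max(),ys[k].min(),ys[k].max(),np.round(ray(d,(xs[k].min()+xs[k].max())/2,(ys[k].min()+ys[k].max())/2,.022),4), ray(d,xs[k].mean(),ys[k].mean(),.022))
cnt=max(cv2.findContours((l==i).astype(np.uint8),0,1)[0],key=len)
crop=d["image"][150:260,220:440]; cv2.imwrite("pics/crop0.png",cv2.resize(cv2.cvtColor(crop,4),None,fx=3.6,fy=3.6,interpolation=2))
d=dict(np.load("pics/scene0.npz")); crop=d["image"][140:300,230:400]; cv2.imwrite("pics/crop1.png",cv2.resize(cv2.cvtColor(crop,4),None,fx=3.6,fy=3.6,interpolation=2))
E
```

```text
bench z 0.001197892305048076
((270.01861572265625, 195.66183471679688), (70.35257720947266, 36.824371337890625), 11.888657569885254)
[[ 0.5708  0.2108  0.045 ]
 [ 0.684   0.188   0.045 ]
 [ 0.636  -0.0279  0.045 ]
 [ 0.5237 -0.0036  0.045 ]]
block c [0.60361008 0.09184058 0.045     ]
head [262 175   2   1   2] [0.6607 0.1075 0.1   ] [0.6545 0.1028 0.0955] [0.6614 0.1066 0.1431]
head [268 181   1   1   1] [0.6424 0.0909 0.1   ] [ 0.4763 -0.0755  1.3816] [ 0.4763 -0.0755  1.3816]
head [303 180   1   1   1] [ 0.6443 -0.0142  0.1   ] [ 0.4763 -0.0755  1.3816] [ 0.4763 -0.0755  1.3816]
head [250 183   1   1   1] [0.6369 0.145  0.1   ] [ 0.4763 -0.0755  1.3816] [ 0.4763 -0.0755  1.3816]
head [285 185   1   1   1] [0.6298 0.0398 0.1   ] [ 0.4763 -0.0755  1.3816] [ 0.4763 -0.0755  1.3816]
head [295 186   1   1   1] [0.6264 0.0099 0.1   ] [ 0.4763 -0.0755  1.3816] [ 0.4763 -0.0755  1.3816]
head [304 187   1   1   1] [ 0.6232 -0.0171  0.1   ] [ 0.4763 -0.0755  1.3816] [ 0.4763 -0.0755  1.3816]
head [243 194   8   8  45] [0.5943 0.1548 0.1   ] [0.584  0.1447 0.0856] [0.6037 0.1659 0.106 ]
head 
[... 2568 characters left out ...]
1.] [ 0.4763 -0.0755  1.3816] [ 0.4763 -0.0755  1.3816]
post [303 180   1   1   1] [303. 180.] [ 0.4763 -0.0755  1.3816] [ 0.4763 -0.0755  1.3816]
post [250 183   1   1   1] [250. 183.] [ 0.4763 -0.0755  1.3816] [ 0.4763 -0.0755  1.3816]
post [285 185   1   1   1] [285. 185.] [ 0.4763 -0.0755  1.3816] [ 0.4763 -0.0755  1.3816]
post [295 186   1   1   1] [295. 186.] [ 0.4763 -0.0755  1.3816] [ 0.4763 -0.0755  1.3816]
post [304 187   1   1   1] [304. 187.] [ 0.4763 -0.0755  1.3816] [ 0.4763 -0.0755  1.3816]
[388 188  22  47 284]
186 388 409 188 208 [ 0.594  -0.3125  0.022 ] [ 0.5920567  -0.31650604  0.022     ]
212 396 401 212 234 [ 0.515  -0.3105  0.022 ] [ 0.51525769 -0.31041302  0.022     ]
```

View pics/crop0.png

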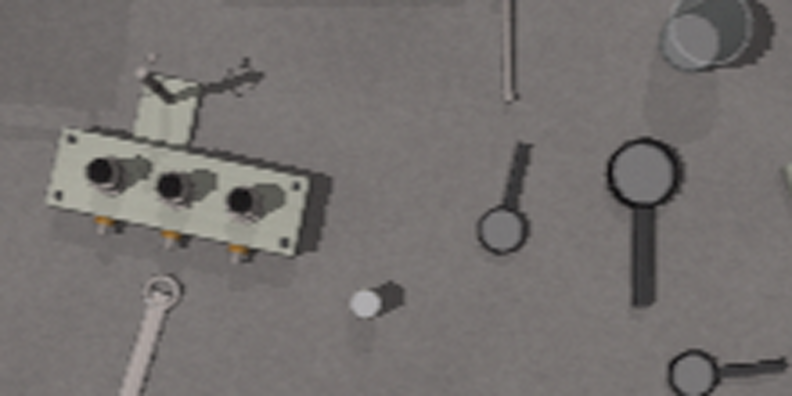

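View pics/crop1.png

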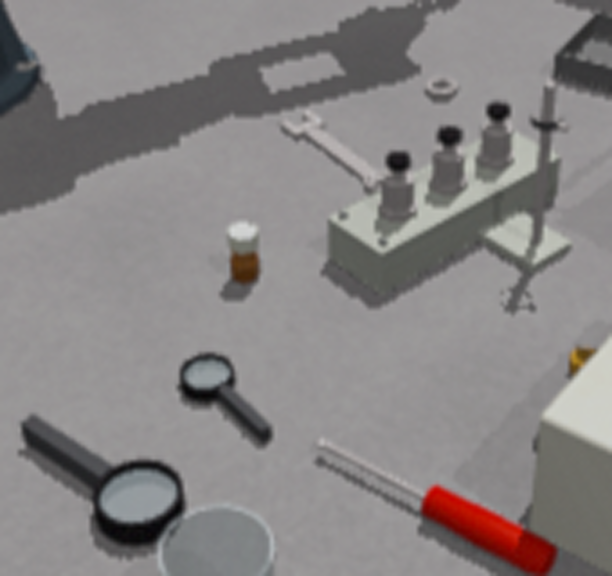

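```bash
python3 - <<'E'
from h import *
d=dict(np.load("pics/scene0.npz")); g=cv2.cvtColor(d["image"],cv2.COLOR_RGB2GRAY)
for x,y in((.6650,.108),(.5943,.1548),(.5817,.0962),(.5686,.0373)): print("proj",[tuple(np.round(proj(d,np.array([x,y,z])),1)) for z in(.135,.16,.17,.1)])
print(g[163:186,370:394])
for n in("wrist",):
    w=snap(n); print(np.round(w["mount"],3),w["f"])
E
```

```text
proj [(np.float64(381.1), np.float64(172.8)), (np.float64(381.7), np.float64(165.4)), (np.float64(382.0), np.float64(162.4)), (np.float64(380.2), np.float64(182.9))]
proj [(np.float64(368.6), np.float64(159.6)), (np.float64(369.1), np.float64(152.4)), (np.float64(369.3), np.float64(149.5)), (np.float64(368.0), np.float64(169.3))]
proj [(np.float64(354.9), np.float64(166.2)), (np.float64(355.2), np.float64(158.9)), (np.float64(355.3), np.float64(155.9)), (np.float64(354.6), np.float64(176.0))]
proj [(np.float64(340.2), np.float64(173.1)), (np.float64(340.3), np.float64(165.7)), (np.float64(340.4), np.float64(162.7)), (np.float64(340.1), np.float64(183.2))]
[[153 153 152 152 152 150 149 150 151 151 150 146 169 163 122 114 110  90
   86  83  72  71  63  58]
 [153 153 151 152 151 150 151 150 149 149 146 102 120 121 123 147 146 116
  114 112  91  88  83  77]
 [153 152 151 151 152 151 152 151 151 150 145  94  90  95 125 149 150 147
  149 145 117 112 113 111]
 [152 153 152 152 152 152 151 150 150 149 141  94  89  97 132 149 149 149
  151 149 146 146 148 145]
 [145 153 154 153 152 152 150 14
[... 1330 characters left out ...]
  95 150 153 151 150 149
  149 150 150 149 150 151]
 [ 84 101 167 185 184 183 183 184 183 155  97  83 100 158 150 152 150 149
  150 152 152 151 151 152]
 [ 85 113 177 186 185 185 185 185 182 142  93  86 109 176 157 154 151 150
  151 151 151 151 150 151]
 [ 94 128 168 187 185 186 185 185 182 135  92  89 115 182 168 151 149 150
  150 148 148 149 148 148]
 [ 97 122 133 185 186 186 185 185 182 123  90  93 118 159 123 116 147 151
  149 148 148 149 148 147]
 [ 87 104 146 185 186 185 186 186 182 122  90  90  92  97  92 115 151 152
  151 149 148 148 147 145]]
[[-0.001  0.958  0.287  0.072]
 [ 1.     0.001  0.     0.001]
 [ 0.     0.287 -0.958 -0.129]
 [ 0.     0.     0.     1.   ]] 278.7998532105862
```

Emit:
drive_tool:
  plan:
    - [0, 0, -0.02, 0, 0, -8, -1]
    - [-0.02, -0.05, -0.01, 0, 0, -8, -1]
    - [-0.02, -0.05, 0, 0, 0, -8, -1]
  newtons: 30

```text
t: 0.45
tcp_pos: [0.2808, 0.4679, 0.2753]
tool_rot: [0.006, 1.0, 0.001, 0.001]
force: [1.7, -0.1, -0.2]
finger_gap: 0.516
gripper_force: 0.0
```

Emit:
drive_tool:
  plan:
    - [-0.028, -0.035, 0.0035, 0, 0, 0, -1]
    - [-0.028, -0.035, 0.0035, 0, 0, 0, -1]
    - [-0.028, -0.035, 0.0035, 0, 0, 0, -1]
    - [-0.028, -0.035, 0.0035, 0, 0, 0, -1]
    - [-0.028, -0.035, 0.0035, 0, 0, 0, -1]
    - [-0.028, -0.035, 0.0035, 0, 0, 0, -1]
    - [-0.028, -0.035, 0.0035, 0, 0, 0, -1]
    - [-0.028, -0.035, 0.0035, 0, 0, 0, -1]
    - [-0.028, -0.035, 0.0035, 0, 0, 0, -1]
    - [-0.028, -0.035, 0.0035, 0, 0, 0, -1]

```text
t: 1.45
tcp_pos: [0.5542, 0.1103, 0.2391]
tool_rot: [0.011, 1.0, 0.0, -0.0]
force: [0.9, -0.3, 0.3]
finger_gap: -0.003
gripper_force: 0.0
```

Emit:
drive_tool:
  plan:
    - [0, 0, 0, 0, 0, 0, -1]
    - [0, 0, 0, 0, 0, 0, -1]
    - [0, 0, 0, 0, 0, 0, -1]

```text
t: 1.75
tcp_pos: [0.5524, 0.1127, 0.2391]
tool_rot: [0.01, 1.0, 0.0, -0.001]
force: [-0.6, -0.6, -1.1]
finger_gap: 0.001
gripper_force: 0.0
```

```bash
cat >> h.py <<'E'
def heads(d):
    P=cloud(d); Z=P[...,2]
    for lo,hi,nm in((.08,.112,"head"),(.125,.168,"collar"),(.04,.05,"block")):
        m=((Z>lo)&(Z<hi)&(P[...,0]>.5)&(P[...,0]<.75)&(P[...,1]>-.05)&(P[...,1]<.25)).astype(np.uint8)
        n,l,s,c=cv2.connectedComponentsWithStats(m)
        for i in range(1,n):
            if s[i][4]>60: q=P[l==i]; print(nm,s[i],np.round(c[i],1),np.round(np.median(q,0),4),np.round(np.percentile(q,5,axis=0),4),np.round(np.percentile(q,95,axis=0),4))
E
python3 - <<'E'
from h import *
print(manip.sense()["tcp_pos"]); d=snap("wrist"); save(d,"w1.png"); np.savez("pics/w1.npz",**d); heads(d)
E
```

```text
[0.55241182 0.11265024 0.23913186]
head [237 192  28  28 551] [250.6 206.1] [0.5675 0.0395 0.1   ] [0.5595 0.0291 0.0803] [0.5779 0.0478 0.1017]
head [294 203  26  28 516] [306.3 216.5] [0.5796 0.0964 0.1002] [0.5722 0.0859 0.0803] [0.5907 0.1062 0.1017]
head [348 213  25  28 519] [360.8 226.7] [0.5925 0.1536 0.1   ] [0.5851 0.1436 0.0803] [0.6035 0.1635 0.1017]
collar [316 313   9  24 154] [320.3 324.2] [0.6634 0.1091 0.1564] [0.6624 0.1063 0.1418] [0.6657 0.1118 0.1667]
block [ 216  159  187   87 7338] [306.2 199.6] [0.5749 0.0927 0.0457] [ 0.5387 -0.0032  0.0443] [0.6211 0.1945 0.0471]
```

View pics/w1.png

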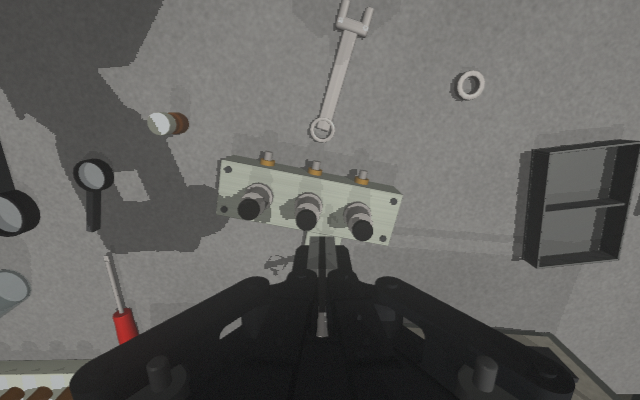

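The wrist view shows the heads at (250,206), (306,216) and (361,227), with tops at 0.100 m and 60 mm apart, which agrees with the top view. The gripper hides the post here. I'll press the +y head first.

Emit:
drive_tool:
  plan:
    - [-0.021, 0.021, 0.02, 0, 0, 0, -1]
    - [-0.02, 0.021, 0.03, 0, 0, 0, -1]
    - [0, 0, 0.04, 0, 0, 0, -1]
    - [0, 0, 0.025, 0, 0, 0, -1]
    - [0, 0, 0.003, 0, 0, 0, -1]
    - [0, 0, 0, 0, 0, 0, -1]

```text
t: 2.4
tcp_pos: [0.5946, 0.1541, 0.1213]
tool_rot: [0.01, 1.0, -0.0, -0.001]
force: [0.2, -0.8, 0.4]
finger_gap: 0.003
gripper_force: 0.0
```

Emit:
drive_tool:
  plan:
    - [0, 0, 0.003, 0, 0, 0, -1]
    - [0, 0, 0.003, 0, 0, 0, -1]
    - [0, 0, 0.002, 0, 0, 0, -1]
    - [0, 0, 0.001, 0, 0, 0, -1]
    - [0, 0, 0.001, 0, 0, 0, -1]
    - [0, 0, 0, 0, 0, 0, -1]

```text
t: 3.0
tcp_pos: [0.5959, 0.153, 0.1121]
tool_rot: [0.011, 1.0, 0.0, 0.001]
force: [0.4, -0.3, 3.8]
finger_gap: 0.007
gripper_force: 1.9
```

Emit:
drive_tool:
  plan:
    - [0, 0, 0.001, 0, 0, 0, -1]
    - [0, 0, 0, 0, 0, 0, -1]

```text
t: 3.2
tcp_pos: [0.5959, 0.153, 0.1107]
tool_rot: [0.011, 1.0, 0.0, 0.001]
force: [0.2, 0.0, 3.5]
finger_gap: -0.0
gripper_force: 1.9
```

Emit:
drive_tool:
  plan:
    - [0, 0, 0.001, 0, 0, 0, -1]
    - [0, 0, 0, 0, 0, 0, -1]

```text
t: 3.4
tcp_pos: [0.5959, 0.1531, 0.1095]
tool_rot: [0.01, 1.0, 0.0, 0.001]
force: [1.0, 0.0, 3.6]
finger_gap: 0.003
gripper_force: 1.6
```

Emit:
drive_tool:
  plan:
    - [0, 0, 0.001, 0, 0, 0, -1]
    - [0, 0, 0, 0, 0, 0, -1]

```text
t: 3.6
tcp_pos: [0.5959, 0.1531, 0.1084]
tool_rot: [0.01, 1.0, 0.0, 0.001]
force: [1.6, 0.4, 2.2]
finger_gap: -0.003
gripper_force: 1.4
```

Emit:
drive_tool:
  plan:
    - [0, 0, 0.001, 0, 0, 0, -1]
    - [0, 0, 0, 0, 0, 0, -1]

```text
t: 3.8
tcp_pos: [0.5959, 0.1531, 0.1074]
tool_rot: [0.01, 1.0, 0.0, 0.001]
force: [1.8, 0.8, 3.4]
finger_gap: 0.002
gripper_force: 1.4
```

Emit:
drive_tool:
  plan:
    - [0, 0, 0.001, 0, 0, 0, -1]
    - [0, 0, 0.001, 0, 0, 0, -1]
    - [0, 0, 0.001, 0, 0, 0, -1]
    - [0, 0, 0, 0, 0, 0, -1]

```text
t: 4.2
tcp_pos: [0.5957, 0.1531, 0.1044]
tool_rot: [0.01, 1.0, 0.0, 0.0]
force: [2.9, -0.5, 3.7]
finger_gap: 0.001
gripper_force: 1.6
```

Emit:
drive_tool:
  plan:
    - [0, 0, 0.001, 0, 0, 0, -1]
    - [0, 0, 0, 0, 0, 0, -1]

```text
t: 4.4
tcp_pos: [0.5957, 0.1531, 0.104]
tool_rot: [0.01, 1.0, -0.0, 0.0]
force: [1.4, -0.3, 6.9]
finger_gap: 0.001
gripper_force: 3.3
```

Emit:
drive_tool:
  plan:
    - [0, 0, 0.001, 0, 0, 0, -1]
    - [0, 0, 0, 0, 0, 0, -1]

```text
t: 4.6
tcp_pos: [0.5957, 0.1531, 0.104]
tool_rot: [0.01, 1.0, -0.0, 0.001]
force: [-0.6, -0.6, 10.7]
finger_gap: 0.001
gripper_force: 5.9
```

Emit:
drive_tool:
  plan:
    - [0, 0, 0.001, 0, 0, 0, -1]
    - [0, 0, 0, 0, 0, 0, -1]

```text
t: 4.8
tcp_pos: [0.5958, 0.1531, 0.104]
tool_rot: [0.01, 1.0, -0.0, 0.001]
force: [-0.1, -0.6, 17.0]
finger_gap: 0.002
gripper_force: 8.4
```

Head A is fully home at a firm stop. Now the middle head.

Emit:
drive_tool:
  plan:
    - [0, 0, -0.02, 0, 0, 0, -1]
    - [0, 0, -0.01, 0, 0, 0, -1]
    - [0.007, -0.029, 0, 0, 0, 0, -1]
    - [0.007, -0.028, 0, 0, 0, 0, -1]
    - [0, 0, 0.006, 0, 0, 0, -1]
    - [0, 0, 0, 0, 0, 0, -1]

```text
t: 5.4
tcp_pos: [0.5785, 0.0961, 0.124]
tool_rot: [0.011, 1.0, 0.0, -0.002]
force: [-0.7, 0.3, -0.5]
finger_gap: 0.002
gripper_force: 0.0
```

Emit:
drive_tool:
  plan:
    - [-0.002, 0, 0.004, 0, 0, 0, -1]
    - [0, 0, 0.004, 0, 0, 0, -1]
    - [0, 0, 0.002, 0, 0, 0, -1]
    - [0, 0, 0.002, 0, 0, 0, -1]
    - [0, 0, 0.001, 0, 0, 0, -1]
    - [0, 0, 0, 0, 0, 0, -1]

```text
t: 6.0
tcp_pos: [0.5822, 0.0967, 0.1125]
tool_rot: [0.01, 1.0, 0.0, 0.0]
force: [-0.1, 1.4, 1.2]
finger_gap: -0.001
gripper_force: 0.4
```

Emit:
drive_tool:
  plan:
    - [0, 0, 0.001, 0, 0, 0, -1]
    - [0, 0, 0, 0, 0, 0, -1]

```text
t: 6.2
tcp_pos: [0.5822, 0.0966, 0.1116]
tool_rot: [0.011, 1.0, 0.0, 0.0]
force: [-1.5, 1.2, 2.8]
finger_gap: -0.002
gripper_force: 1.6
```

Emit:
drive_tool:
  plan:
    - [0, 0, 0.001, 0, 0, 0, -1]
    - [0, 0, 0, 0, 0, 0, -1]

```text
t: 6.4
tcp_pos: [0.5822, 0.0966, 0.1105]
tool_rot: [0.011, 1.0, 0.0, 0.0]
force: [-1.4, 3.2, 3.1]
finger_gap: -0.0
gripper_force: 1.8
```

Emit:
drive_tool:
  plan:
    - [0, 0, 0.001, 0, 0, 0, -1]
    - [0, 0, 0, 0, 0, 0, -1]

```text
t: 6.6
tcp_pos: [0.5822, 0.0966, 0.1101]
tool_rot: [0.011, 1.0, 0.0, 0.0]
force: [-2.2, 2.3, 7.6]
finger_gap: -0.0
gripper_force: 3.6
```

Emit:
drive_tool:
  plan:
    - [0, 0, 0.001, 0, 0, 0, -1]
    - [0, 0, 0, 0, 0, 0, -1]

```text
t: 6.8
tcp_pos: [0.5823, 0.0966, 0.11]
tool_rot: [0.01, 1.0, 0.0, 0.0]
force: [-3.0, 2.4, 12.4]
finger_gap: 0.0
gripper_force: 6.3
```

Emit:
drive_tool:
  plan:
    - [0, 0, 0.0005, 0, 0, 0, -1]
    - [0, 0, 0, 0, 0, 0, -1]

```text
t: 7.0
tcp_pos: [0.5823, 0.0966, 0.11]
tool_rot: [0.01, 1.0, 0.0, 0.0]
force: [-4.1, 2.1, 15.3]
finger_gap: 0.002
gripper_force: 7.7
```

The middle valve is the stuck one: it stopped at 4 mm. Now the third head.

Emit:
drive_tool:
  plan:
    - [0, 0, -0.02, 0, 0, 0, -1]
    - [0, 0, -0.006, 0, 0, 0, -1]
    - [0.006, -0.029, 0, 0, 0, 0, -1]
    - [0.0065, -0.03, 0, 0, 0, 0, -1]
    - [0, 0, 0.01, 0, 0, 0, -1]
    - [0, 0, 0, 0, 0, 0, -1]

```text
t: 7.6
tcp_pos: [0.5676, 0.0369, 0.1223]
tool_rot: [0.011, 1.0, 0.0, -0.001]
force: [-0.1, 0.2, 0.4]
finger_gap: 0.002
gripper_force: 0.0
```

Emit:
drive_tool:
  plan:
    - [0, 0, 0.004, 0, 0, 0, -1]
    - [0, 0, 0.002, 0, 0, 0, -1]
    - [0, 0, 0.002, 0, 0, 0, -1]
    - [0, 0, 0, 0, 0, 0, -1]

```text
t: 8.0
tcp_pos: [0.5684, 0.0382, 0.1156]
tool_rot: [0.01, 1.0, 0.0, -0.0]
force: [-0.0, -0.5, -0.7]
finger_gap: 0.002
gripper_force: 0.0
```

Emit:
drive_tool:
  plan:
    - [0, 0, 0.001, 0, 0, 0, -1]
    - [0, 0, 0.001, 0, 0, 0, -1]
    - [0, 0, 0.001, 0, 0, 0, -1]
    - [0, 0, 0.001, 0, 0, 0, -1]
    - [0, 0, 0.001, 0, 0, 0, -1]
    - [0, 0, 0, 0, 0, 0, -1]

```text
t: 8.6
tcp_pos: [0.5687, 0.0378, 0.1111]
tool_rot: [0.011, 1.0, 0.0, 0.0]
force: [0.2, 1.6, 3.5]
finger_gap: -0.001
gripper_force: 1.8
```

Emit:
drive_tool:
  plan:
    - [0, 0, 0.001, 0, 0, 0, -1]
    - [0, 0, 0.001, 0, 0, 0, -1]
    - [0, 0, 0, 0, 0, 0, -1]

```text
t: 8.9
tcp_pos: [0.5686, 0.0378, 0.1088]
tool_rot: [0.011, 1.0, 0.0, 0.0]
force: [-0.4, 2.0, 2.2]
finger_gap: 0.003
gripper_force: 1.4
```

Emit:
drive_tool:
  plan:
    - [0, 0, 0.001, 0, 0, 0, -1]
    - [0, 0, 0.001, 0, 0, 0, -1]
    - [0, 0, 0, 0, 0, 0, -1]

```text
t: 9.2
tcp_pos: [0.5686, 0.0377, 0.1068]
tool_rot: [0.01, 1.0, 0.0, 0.0]
force: [0.2, 1.6, 2.4]
finger_gap: -0.004
gripper_force: 1.3
```

Emit:
drive_tool:
  plan:
    - [0, 0, 0.001, 0, 0, 0, -1]
    - [0, 0, 0.001, 0, 0, 0, -1]
    - [0, 0, 0, 0, 0, 0, -1]

```text
t: 9.5
tcp_pos: [0.5686, 0.0376, 0.1048]
tool_rot: [0.01, 1.0, -0.0, 0.0]
force: [0.5, 1.8, 3.3]
finger_gap: -0.0
gripper_force: 1.2
```

Emit:
drive_tool:
  plan:
    - [0, 0, 0.001, 0, 0, 0, -1]
    - [0, 0, 0.001, 0, 0, 0, -1]
    - [0, 0, 0, 0, 0, 0, -1]

```text
t: 9.8
tcp_pos: [0.5686, 0.0376, 0.104]
tool_rot: [0.01, 1.0, -0.0, 0.0]
force: [-2.0, 2.0, 10.9]
finger_gap: 0.0
gripper_force: 5.2
```

Emit:
drive_tool:
  plan:
    - [0, 0, 0.001, 0, 0, 0, -1]
    - [0, 0, 0, 0, 0, 0, -1]

```text
t: 10.0
tcp_pos: [0.5686, 0.0376, 0.1039]
tool_rot: [0.01, 1.0, -0.0, 0.0]
force: [-3.3, 1.9, 16.7]
finger_gap: 0.001
gripper_force: 8.1
```

Emit:
drive_tool:
  plan:
    - [0, 0, -0.03, 0, 0, 0, -1]
    - [0, 0, -0.05, 0, 0, 0, -1]
    - [0.025, -0.032, -0.025, 0, 0, 0, 0.3]
    - [0.025, -0.032, -0.025, 0, 0, 0, 0.3]
    - [0.025, -0.032, -0.025, 0, 0, 0, 0.3]
    - [0.025, -0.032, -0.025, 0, 0, 0, 0.3]
    - [0.02, -0.03, -0.015, 0, 0, 0, 0.3]
    - [0, 0, 0, 0, 0, 0, 0.3]
    - [0, 0, 0, 0, 0, 0, 0.3]

```text
t: 10.9
tcp_pos: [0.4446, -0.1185, 0.2967]
tool_rot: [0.012, 1.0, -0.0, -0.0]
force: [-0.4, -0.3, 0.0]
finger_gap: 0.649
gripper_force: 0.0
```

```bash
python3 - <<'E'
from h import *
print(manip.sense()["tcp_pos"]); d=snap("wrist"); save(d,"w2.png"); np.savez("pics/w2.npz",**d); heads(d)
t=snap("top"); save(t,"t2.png"); np.savez("pics/t2.npz",**t)
P=cloud(d); u,v=map(int,proj(d,np.array([.665,.108,.15]))); print(u,v)
g=cv2.cvtColor(d["image"],cv2.COLOR_RGB2GRAY)
a=slice(max(v-40,0),v+40); b=slice(max(u-50,0),u+50)
cv2.imwrite("pics/c2.png",cv2.resize(cv2.cvtColor(d["image"][a,b],4),None,fx=7,fy=7,interpolation=cv2.INTER_NEAREST)); print(a,b)
m=(g<75)&(P[...,2]>.115)&(P[...,2]<.18)&(abs(P[...,0]-.665)<.025)&(abs(P[...,1]-.108)<.025)
print(m.sum(),np.argwhere(m).mean(0)); q=P[m]; print(np.round(np.median(q,0),4)); print(np.round(np.percentile(q[:,2],[5,25,50,75,95]),4))
E
```

```text
[ 0.44457909 -0.1184962   0.29672532]
head [426 253  21  20 298] [436.5 262.9] [0.5673 0.0347 0.0899] [0.5592 0.026  0.0803] [0.578  0.0454 0.0916]
head [467 261  25  22 359] [479.3 271.6] [0.5796 0.0923 0.095 ] [0.5721 0.0847 0.0803] [0.5916 0.1034 0.0976]
head [507 268  23  20 305] [518.8 277.8] [0.5933 0.1503 0.0899] [0.5852 0.143  0.0803] [0.6043 0.1614 0.0916]
block [ 393  222  148   66 3764] [462.  250.1] [0.5686 0.0835 0.0456] [ 5.368e-01 -5.000e-04  4.390e-02] [0.6156 0.1944 0.0472]
507 356
slice(316, 396, None) slice(457, 557, None)
0 [nan nan]
[nan nan nan]<stdin>:9: RuntimeWarning: Mean of empty slice.
  ret = um.true_divide(
  return _methods._mean(a, axis=axis, dtype=dtype,
Traceback (most recent call last):
IndexError: index -1 is out of bounds for axis 0 with size 0
```

View pics/c2.png

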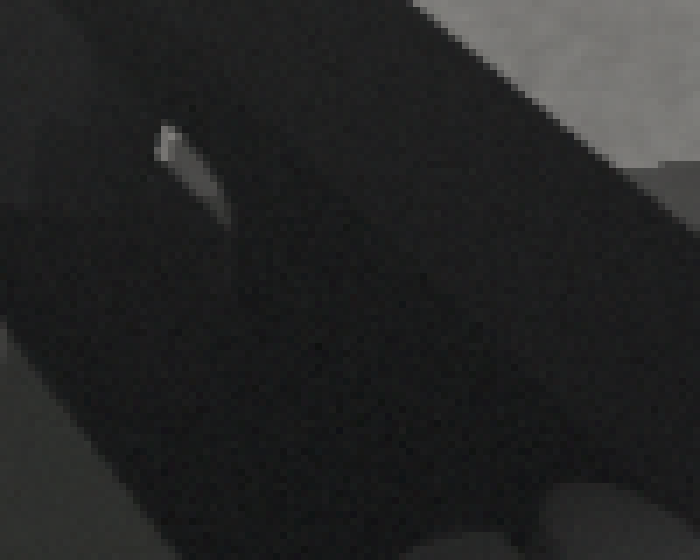

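All three heads are confirmed at 90, 95 and 90 mm. The gripper linkage hides the collar from this pose, so I'll look at it from farther out.

Emit:
drive_tool:
  plan:
    - [-0.041, 0.017, 0, 0, 0, 0, 0.3]
    - [-0.041, 0.017, 0, 0, 0, 0, 0.3]
    - [-0.041, 0.017, 0, 0, 0, 0, 0.3]
    - [-0.041, 0.017, 0, 0, 0, 0, 0.3]
    - [-0.041, 0.017, 0, 0, 0, 0, 0.3]
    - [-0.041, 0.017, 0, 0, 0, 0, 0.3]
    - [0, 0, 0, 0, 0, 0, 0.3]
    - [0, 0, 0, 0, 0, 0, 0.3]
    - [0, 0, 0, 0, 0, 0, 0.3]

```text
t: 11.9
tcp_pos: [0.6921, -0.0201, 0.2955]
tool_rot: [0.01, 1.0, 0.0, -0.002]
force: [-0.6, -0.2, -0.5]
finger_gap: 0.65
gripper_force: 0.0
```

```bash
python3 - <<'E'
from h import *
print(manip.sense()["tcp_pos"]); d=snap("wrist"); save(d,"w3.png"); np.savez("pics/w3.npz",**d); heads(d)
P=cloud(d); u,v=map(int,proj(d,np.array([.665,.108,.15]))); print(u,v)
g=cv2.cvtColor(d["image"],cv2.COLOR_RGB2GRAY)
a=slice(max(v-40,0),v+40); b=slice(max(u-50,0),u+50)
cv2.imwrite("pics/c3.png",cv2.resize(cv2.cvtColor(d["image"][a,b],4),None,fx=7,fy=7,interpolation=cv2.INTER_NEAREST)); print(a,b)
m=(P[...,2]>.115)&(P[...,2]<.18)&(abs(P[...,0]-.665)<.025)&(abs(P[...,1]-.108)<.025)
print(m.sum(),np.argwhere(m).mean(0)); q=P[m]; print(np.histogram(q[:,2],bins=np.arange(.115,.181,.002)))
E
```

```text
[ 0.69212204 -0.02011482  0.29554288]
head [358  57  24  26 463] [369.9  69.4] [0.5713 0.0358 0.0902] [0.5612 0.0262 0.0805] [0.5811 0.0466 0.0918]
head [408  68  28  26 506] [422.1  80.1] [0.5841 0.0928 0.0961] [0.5739 0.0848 0.0804] [0.594  0.1037 0.0978]
head [459  79  26  26 466] [471.7  91.3] [0.5962 0.1515 0.0902] [0.5859 0.1432 0.0803] [0.6065 0.1619 0.0918]
head [421 151  13  11  86] [426.7 155.3] [0.6659 0.1037 0.0962] [0.6629 0.1028 0.0816] [0.6709 0.1071 0.1091]
collar [431 149  27  23 265] [442.8 161.2] [0.6656 0.1034 0.141 ] [0.6571 0.0954 0.1288] [0.6721 0.107  0.1653]
block [ 321   36  182   94 7868] [406.1  83. ] [0.5815 0.0829 0.0458] [ 0.5407 -0.0038  0.0443] [0.6247 0.1935 0.0473]
450 161
slice(121, 201, None) slice(400, 500, None)
430 [164.40697674 445.82790698]
(array([ 1,  0,  5,  3,  6,  7,  8,  8, 11, 21, 25, 40, 62, 17,  7,  8,  7,
        9, 12, 13,  5,  9, 11, 14,  7, 10, 13, 53, 38,  0,  0,  0]), array([0.115, 0.117, 0.119, 0.121, 0.123, 0.125, 0.127, 0.129, 0.131,
       0.133, 0.135, 0.137, 0.139, 0.141, 0.143, 0.145, 0.147, 0.149,
       0.151, 0.153, 0.155, 0.157, 0.159, 0.161, 0.163, 0.165, 0.167,
       0.169, 0.171, 0.173, 0.175, 0.177, 0.179]))
```

View pics/c3.png

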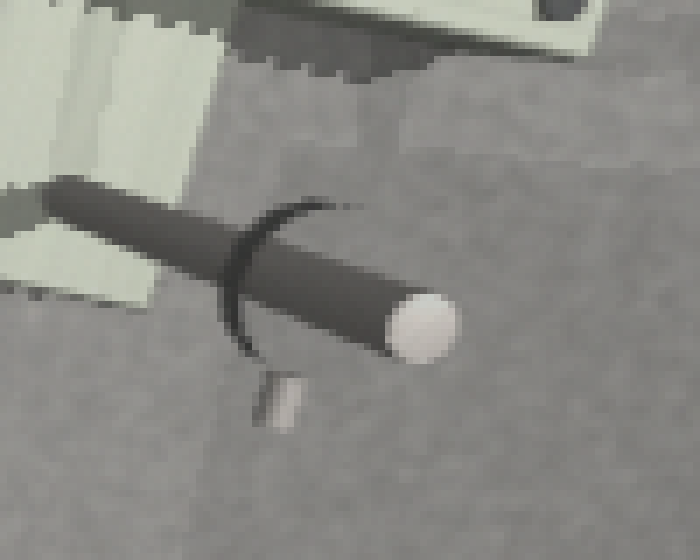

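```bash
python3 - <<'E'
from h import *
d=dict(np.load("pics/w3.npz")); P=cloud(d)
z=(P[...,2]*1000).round(0).astype(int); print(z[145:185,430:462:1])
# loupe from top view t2 and wrist w2/w3
t=dict(np.load("pics/t2.npz"))
for nm in("t2","top0","w2"):
    t=dict(np.load(f"pics/{nm}.npz")); P=cloud(t); g=cv2.cvtColor(t["image"],7)
    m=(abs(P[...,0]-.55)<.1)&(abs(P[...,1]+.312)<.045)&(P[...,2]>.010)&(P[...,2]<.04)&(g<80)
    n,l,s,c=cv2.connectedComponentsWithStats(m.astype(np.uint8)); i=1+np.argmax(s[1:,4]); print(nm,s[i])
    v,u=np.where(l==i); q=np.array([ray(t,a,b,.022) for a,b in zip(u,v)])
    x=q[:,0]; print("x",x.min(),x.max())
    h=q[(x<x.max()-.075)]; pf=np.polyfit(h[:,0],h[:,1],1); print("handle slope",pf, "y@.53",np.polyval(pf,.53), "w",np.ptp(h[:,1]))
    b=q[x>x.max()-.062]; print("barrel y",(b[:,1].min()+b[:,1].max())/2,"w",np.ptp(b[:,1]), "xc",x.max()-.031,"end xc",x.min()+.117)
E
```

```text
[[ 1  1  3 ...  0  0  0]
 [ 1  2  2 ...  1  1  1]
 [ 1  0  1 ...  1  2  0]
 ...
 [ 0 -1  3 ...  1  1  1]
 [ 0  0  1 ...  1  1  2]
 [ 1  1  0 ... -1  1  1]]
t2 [388 188  20  47 221]
x 0.48049345330053883 0.6258350043312755
handle slope [-0.06272468 -0.27405265] y@.53 -0.3072967284533336 w 0.01746271844705688
barrel y -0.3094425298636259 w 0.06028194669058362 xc 0.5948350043312755 end xc 0.5974934533005388
top0 [388 188  20  47 217]
x 0.48049345330053883 0.6258350043312755
handle slope [-0.04359778 -0.28418807] y@.53 -0.3072948871984286 w 0.01746271844705688
barrel y -0.3094425298636259 w 0.06028194669058362 xc 0.5948350043312755 end xc 0.5974934533005388
w2 [ 187  191   39   89 1073]
x 0.47588264453363943 0.6263438974726045
handle slope [-0.04029507 -0.28549535] y@.53 -0.3068517330169437 w 0.020414087707148476
barrel y -0.30933734918640726 w 0.06383090519458534 xc 0.5953438974726045 end xc 0.5928826445336395
```

```bash
python3 - <<'E'
from h import *
np.set_printoptions(threshold=10**6,linewidth=250)
d=dict(np.load("pics/w3.npz")); P=cloud(d)
print((P[...,2]*1000).round(0).astype(int)[147:176,430:462])
g=cv2.cvtColor(d["image"],7)
print(np.median(P[...,2][165:170,457:463]))
E
```

```text
[[  1   0   1   1   0   0   1   0   1   1   1   1   2   1   1   1   1   0   0   2   0   1   1   1  -1   0   2   1   1   1   2   0]
 [  0   1   1   0   1   0   0   0  -1   0   0   2   1   1   2   1  -1   0   0   2   1   0   1   1   0   1   2   2   1   1   1   1]
 [  1   1   1   2   1   1   2   2   1  -1   1   1   2   0 133   0  -2   1   0   1  -1   1   1   0   1   1   0   0   0   1  -1   0]
 [  1   1   0   0  -1   0   1   1   0   0 134 135 137 138 138 139 142   1   1 139   2   1  -1   1   0   1   2   0   1   1   0   0]
 [ -1   1   2   1   2   0   1   2 134 137 139 138 141   2   1   2  -2   0  -1   3   0   0 425   0   1   1   1   1   0   1  -1   0]
 [ 93   1   1   1   2   0   1 134 137 138 141   1  -1   1   1   1   1   1   1   1   1   1   0   2   1   1   0   1   1   2  -1  -1]
 [ 99 101 101 104   2  -1 136 137 139 140   0   1   1   0   1   0   1 425   2   0   0   0   1   0  -1   0   2   2   1  -1   0   3]
 [102 104 108 109 133 137 138 140 142   0   1   1   0   2   0   2   1   1   1   1   2  -1   0   1  -1   1   1   1   0   1   2   0]
 [107 108 110 133 135 139 140 119 119 119   0   0   
[... 2019 characters left out ...]
170 171 171 171 171 171]
 [  2   1   1   1   1 137 142   1   1   1   1   0  -1   1   0   3   1   0   1   0   0   1   0   2 166 170 171 171 171 172 171 171]
 [  1   1   1   3   0   1   1   2   1   0   1   2  -1   0   2   1   0   2   0   2   0   2   0   1   1   1   0 170 171 171 171 169]
 [  0   0   0   0   1   0   0   0   2   1   0   1   1   2  -1   1   0   0  -1   1   1  -1   1   0  -1   0  -1   2   1  -1   1   0]
 [  1   1   1   1   2   0   2   1 138 139 138 136   1   0   0   0   2   1   1   0   0   2   1   2   1   0  -1   1   0   1   0   0]
 [  1   0   1   2   1 425   0   2 138 139 141 140 141 140   1   0  -1   1   1   0   1   2   1   1   0   1   2   0   1   0   1   1]]
0.17095331740037994
```

Emit:
drive_tool:
  plan:
    - [0.026, -0.048, 0, 0, 0, 0, 0.3]
    - [0.026, -0.048, 0, 0, 0, 0, 0.3]
    - [0.026, -0.048, 0.01, 0, 0, 0, 0.3]
    - [0.026, -0.048, 0.02, 0, 0, 0, 0.3]
    - [0.026, -0.048, 0.02, 0, 0, 1.4, 0.3]
    - [0.026, -0.048, 0.02, 0, 0, 0, 0.3]
    - [0, 0, 0.02, 0, 0, 0, 0.3]
    - [0, 0, 0.02, 0, 0, 0, 0.3]
    - [0, 0, 0, 0, 0, 0, 0.3]
    - [0, 0, 0, 0, 0, 0, 0.3]

```text
t: 12.95
tcp_pos: [0.5483, -0.2726, 0.1969]
tool_rot: [0.023, 1.0, 0.0, -0.0]
force: [0.3, -0.5, -0.0]
finger_gap: 0.652
gripper_force: 0.0
```

Emit:
drive_tool:
  plan:
    - [0.006, -0.018, 0.02, 0, 0, 0, 0.1]
    - [0.006, -0.0175, 0.03, 0, 0, 0, 0.1]
    - [0, 0, 0.04, 0, 0, 0, 0.1]
    - [0, 0, 0.03, 0, 0, 0, 0.1]
    - [0, 0, 0.02, 0, 0, 0, 0.1]
    - [0, 0, 0, 0, 0, 0, 0.1]
    - [0, 0, 0, 0, 0, 0, 0.1]

```text
t: 13.65
tcp_pos: [0.5363, -0.3078, 0.0577]
tool_rot: [0.022, 1.0, -0.001, 0.001]
force: [0.7, -0.3, 0.7]
finger_gap: 0.546
gripper_force: 0.0
```

```bash
python3 - <<'E'
from h import *
s=manip.sense(); print(s["tcp_pos"],s["tool_rot"]); t=snap("wrist"); save(t,"w4.png"); P=cloud(t); g=cv2.cvtColor(t["image"],7)
u,v=proj(t,np.array([.535,-.3075,.022])); print("grip px",u,v, "tcp axis px",proj(t,np.array([s["tcp_pos"][0],s["tcp_pos"][1],.022])))
E
```

```text
[ 0.53625436 -0.30777288  0.0577289 ] [ 2.23341981e-02  9.99749931e-01 -7.22304561e-04  8.58872710e-04]
grip px 321.65397980010965 231.16891213304405 tcp axis px (np.float64(321.31756245582005), np.float64(232.99333256090532))
```

View pics/w4.png

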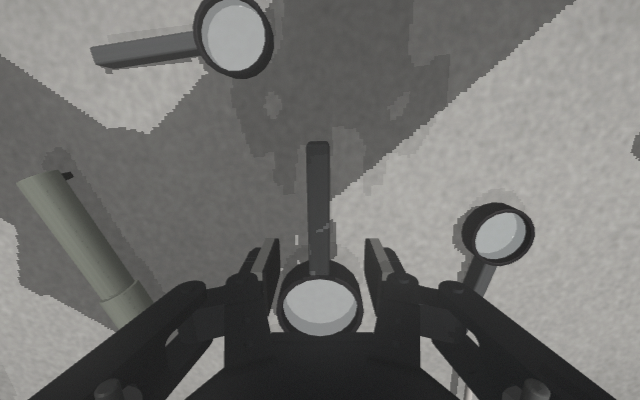

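The wrist view shows the handle from (317,142) to (319,275), centred between the pads at about 265 and 375, and the neighbouring things are clear. I'll go down and grip.

Emit:
drive_tool:
  plan:
    - [0, 0, 0.02, 0, 0, 0, 0.1]
    - [0, 0, 0.015, 0, 0, 0, 0.1]
    - [0, 0, 0.005, 0, 0, 0, 0.1]
    - [0, 0, 0, 0, 0, 0, 0.1]
    - [0, 0, 0, 0, 0, 0, 0.1]

```text
t: 14.2
tcp_pos: [0.5356, -0.3077, 0.0168]
tool_rot: [0.023, 1.0, -0.0, 0.0]
force: [0.0, -0.6, -0.3]
finger_gap: 0.552
gripper_force: 0.0
```

Emit:
drive_tool:
  plan:
    - [0, 0, 0, 0, 0, 0, -0.4]
    - [0, 0, 0, 0, 0, 0, -1]
    - [0, 0, 0, 0, 0, 0, -1]
    - [0, 0, 0, 0, 0, 0, -1]
    - [0, 0, 0, 0, 0, 0, -1]
    - [0, 0, 0, 0, 0, 0, -1]
  newtons: 60

```text
t: 14.8
tcp_pos: [0.5357, -0.3078, 0.0171]
tool_rot: [0.023, 1.0, -0.0, 0.001]
force: [-0.2, -0.2, 6.0]
finger_gap: 0.146
gripper_force: 62.0
```

Emit:
drive_tool:
  plan:
    - [0, 0, -0.005, 0, 0, 0, -1]
    - [0, 0, -0.015, 0, 0, 0, -1]
    - [0, 0, -0.03, 0, 0, 0, -1]
    - [0, 0, -0.04, 0, 0, 0, -1]
    - [0, 0, -0.04, 0, 0, 0, -1]
    - [0, 0, -0.04, 0, 0, 0, -1]
    - [0, 0, -0.03, 0, 0, 0, -1]
    - [0, 0, 0, 0, 0, 0, -1]
    - [0, 0, 0, 0, 0, 0, -1]

```text
t: 15.7
tcp_pos: [0.535, -0.3072, 0.2172]
tool_rot: [0.023, 1.0, -0.0, 0.0]
force: [-1.0, 0.3, -1.3]
finger_gap: 0.147
gripper_force: 61.3
```

```bash
cat >> h.py <<'E'
def lens():
    s=manip.sense(); Rm=R.from_quat(s["tool_rot"]).as_matrix(); T=s["tcp_pos"]
    for nm in("top","scene"):
        d=snap(nm); np.savez("pics/l_"+nm+".npz",**d); save(d,"l_"+nm+".png"); P=cloud(d); g=cv2.cvtColor(d["image"],7)
        hb=T[2]+.005
        m=(abs(P[...,2]-T[2]+.006)<.03)&(abs(P[...,0]-T[0]-.06)<.04)&(abs(P[...,1]-T[1])<.045)
        q=P[m]; print(nm,m.sum(),"z",np.round(np.percentile(q[:,2],[5,50,95]),4),"med",np.round(np.median(q,0),4))
        a=np.argwhere(m)[:,::-1].astype(np.float32)
        q=np.array([ray(d,u,v,hb) for u,v in a]); print(" at top plane: min",q.min(0).round(4),"max",q.max(0).round(4))
    print(T,s["tool_rot"],s["force"],s["ft_torque"],s["finger_gap"])
E
python3 -c "
from h import *
lens()"
```

```text
top 219 z [0.2109 0.2161 0.2252] med [ 0.6037 -0.2964  0.2161]
 at top plane: min [ 0.5684 -0.326   0.2222] max [ 0.6253 -0.2764  0.2222]
scene 625 z [0.2009 0.2121 0.2201] med [ 0.5976 -0.3128  0.2121]
 at top plane: min [ 0.5583 -0.3582  0.2222] max [ 0.6471 -0.2816  0.2222]
[ 0.53502704 -0.30715631  0.21723622] [ 2.26319280e-02  9.99743731e-01 -3.30747115e-04  3.99463653e-04] [-0.99732553  0.2890952  -1.31373834] [ 0.01218581 -0.0009996   0.02333044] 0.14669387708393994
```

Emit:
drive_tool:
  plan:
    - [0.0015, 0.02, 0, 0, 0, 0, -1]
    - [0.0027, 0.035, 0, 0, 0, 0, -1]
    - [0.0035, 0.045, 0, 0, 0, 0, -1]
    - [0.0035, 0.045, 0, 0, 0, 0, -1]
    - [0.0035, 0.045, 0, 0, 0, 0, -1]
    - [0.0035, 0.045, 0, 0, 0, 0, -1]
    - [0.0035, 0.045, 0, 0, 0, 0, -1]
    - [0.0035, 0.045, 0, 0, 0, 0, -1]
    - [0.0027, 0.035, 0, 0, 0, 0, -1]
    - [0.0021, 0.025, 0, 0, 0, 0, -1]

```text
t: 16.8
tcp_pos: [0.5202, 0.082, 0.2148]
tool_rot: [0.021, 1.0, 0.0, -0.002]
force: [0.4, 0.1, -1.7]
finger_gap: 0.148
gripper_force: 61.2
```

Emit:
drive_tool:
  plan:
    - [0.0009, 0.0135, 0, 0, 0, 0, -1]
    - [0.0004, 0.005, 0, 0, 0, 0, -1]
    - [0, 0, 0, 0, 0, 0, -1]
    - [0, 0, 0, 0, 0, 0, -1]
    - [0, 0, 0, 0, 0, 0, -1]

```text
t: 17.3
tcp_pos: [0.5225, 0.0959, 0.2162]
tool_rot: [0.024, 1.0, -0.0, -0.0]
force: [0.0, -0.3, -1.3]
finger_gap: 0.148
gripper_force: 61.2
```

```bash
python3 -c "
from h import *
lens()
d=snap('wrist'); save(d,'w5.png'); heads(d)
t=cv2.imread('pics/l_top.png')[150:230,220:330]; s=cv2.imread('pics/l_scene.png')[130:230,310:420]
cv2.imwrite('pics/c5.png',np.vstack([cv2.resize(t,(440,320),interpolation=2)[:290],cv2.resize(s,(440,400),interpolation=2)[:300]]))"
```

```text
top 193 z [0.2101 0.2161 0.2241] med [0.595  0.0922 0.2161]
 at top plane: min [0.5639 0.0615 0.2212] max [0.6106 0.1239 0.2212]
scene 323 z [0.2015 0.2129 0.2206] med [0.5846 0.0871 0.2129]
 at top plane: min [0.544  0.0283 0.2212] max [0.6332 0.1208 0.2212]
[0.52245362 0.09593705 0.21623864] [ 2.35329732e-02  9.99723051e-01 -1.09519763e-04 -8.85423692e-05] [ 0.02727137 -0.28398467 -1.25090811] [-0.02252249  0.05009923  0.0202959 ] 0.1481920912108261
head [254 227  27  26 513] [266.5 239.7] [0.567  0.0385 0.0901] [0.5591 0.0282 0.0803] [0.5777 0.0478 0.0915]
head [367 245  26  26 502] [380.2 257.5] [0.5925 0.1534 0.09  ] [0.5847 0.1437 0.0803] [0.6039 0.1638 0.0915]
block [ 228  190   80   65 3117] [264.5 218.6] [0.5571 0.0233 0.0457] [ 0.5329 -0.0085  0.0442] [0.5939 0.0723 0.0471]
block [ 336  207   86   67 2867] [380.9 233.7] [0.5803 0.1697 0.0457] [0.5585 0.1171 0.0442] [0.628  0.2005 0.0471]
```

View pics/c5.png

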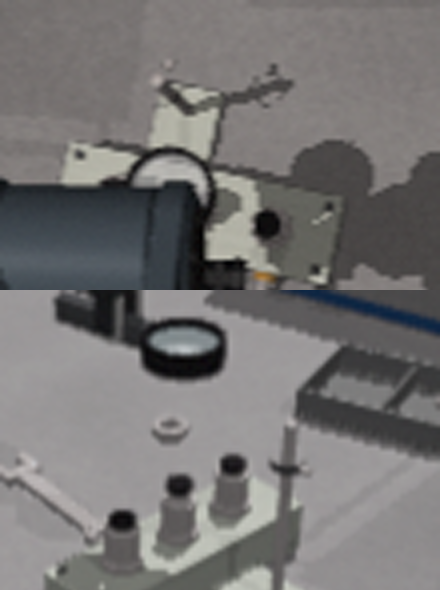

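The lower half shows the lens level, hanging just above the middle valve. I'll go down to focal height.

Emit:
drive_tool:
  plan:
    - [0, 0.0015, 0.015, 0, 0, 0, -1]
    - [0, 0.0015, 0.015, 0, 0, 0, -1]
    - [0, 0, 0.015, 0, 0, 0, -1]
    - [0, 0, 0.015, 0, 0, 0, -1]
    - [0, 0, 0.009, 0, 0, 0, -1]
    - [0, 0, 0.005, 0, 0, 0, -1]
    - [0, 0, 0, 0, 0, 0, -1]
    - [0, 0, 0, 0, 0, 0, -1]
    - [0, 0, 0, 0, 0, 0, -1]

```text
t: 18.35
tcp_pos: [0.5229, 0.1001, 0.143]
tool_rot: [0.023, 1.0, 0.0, 0.001]
force: [-0.0, 0.5, -0.5]
finger_gap: 0.147
gripper_force: 61.2
```

```bash
python3 -c "
from h import *
lens()
d=snap('wrist'); save(d,'w6.png'); np.savez('pics/w6.npz',**d); heads(d)
d=dict(np.load('pics/l_scene.npz')); g=cv2.cvtColor(d['image'],7); P=cloud(d)
s=manip.sense()['tcp_pos']
m=((abs(P[...,0]-.581)<.045)&(abs(P[...,1]-.095)<.045)&(P[...,2]>.117)&(P[...,2]<.165)).astype(np.uint8)
n,l,st,c=cv2.connectedComponentsWithStats(m); print(st[1:][st[1:,4]>20])
t=cv2.imread('pics/w6.png')[150:350,160:480]; s=cv2.imread('pics/l_scene.png')[130:230,310:420]
cv2.imwrite('pics/c6.png',np.vstack([cv2.resize(t,(440,275),interpolation=2),cv2.resize(s,(440,400),interpolation=2)[:300]]))"
```

```text
top 182 z [0.1377 0.1426 0.1506] med [0.5958 0.0977 0.1426]
 at top plane: min [0.5665 0.0673 0.148 ] max [0.6131 0.1278 0.148 ]
scene 306 z [0.1279 0.1397 0.1474] med [0.5844 0.0924 0.1397]
 at top plane: min [0.5443 0.0365 0.148 ] max [0.631  0.1241 0.148 ]
[0.5229425  0.10006906 0.14298815] [2.26749751e-02 9.99742611e-01 6.12305449e-06 7.45840368e-04] [-0.0058161   0.54864632 -0.5135878 ] [0.01864209 0.03299167 0.00411545] 0.14665543951685564
head [227 262  35  23 414] [245.4 272.2] [0.5616 0.0411 0.0816] [0.558  0.0272 0.0802] [0.5711 0.049  0.0907]
collar [ 278  223   88  114 5203] [321.6 275.2] [0.5187 0.1    0.1486] [0.5047 0.0863 0.14  ] [0.5674 0.1148 0.1667]
block [ 198  211  110   74 4304] [239.7 242. ] [0.552  0.0186 0.0457] [ 0.532  -0.0088  0.044 ] [0.5882 0.0722 0.0471]
block [ 336  232  110   57 2723] [399.7 256.4] [0.5751 0.172  0.0457] [0.5569 0.1284 0.0429] [0.5984 0.2028 0.0471]
[[342 158  24  17 320]]
```

View pics/c6.png

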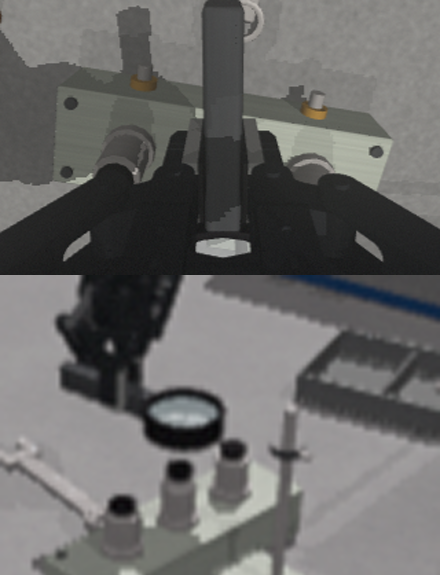

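```bash
python3 -c "
from h import *
d=dict(np.load('pics/w6.npz')); P=cloud(d)
q=P[218:300,300:342].reshape(-1,3); 
m=(abs(q[:,1]-.099)<.004)&(abs(q[:,2]-.148)<.006); q=q[m]; print(m.sum(), q[:,0].min(),q[:,0].max())
for _ in range(3):
    A=np.c_[q[:,0]-.523,q[:,1]-.1,np.ones(len(q))]; c=np.linalg.lstsq(A,q[:,2],rcond=None)[0]; r=q[:,2]-A@c; q=q[abs(r)<.0025]
print('handle plane slope deg',np.degrees(c[:2]),'z@grip',c[2],len(q))
d=dict(np.load('pics/l_scene.npz')); P=cloud(d); g=cv2.cvtColor(d['image'],7)
print('pred B',proj(d,np.array([.5817,.0962,.096])),'pred lens',proj(d,np.array([.5817,.0962,.1363])))
for z0,hh in((.137,.016),):
  m=(abs(P[...,0]-.583)<.04)&(abs(P[...,1]-.097)<.04)&(abs(P[...,2]-z0)<hh); ys,xs=np.where(m); print('barrel bbox',xs.min(),xs.max(),ys.min(),ys.max())
w=(g>110)&m; q=P[w]; A=np.c_[q[:,0]-.582,q[:,1]-.097,np.ones(len(q))]; c=np.linalg.lstsq(A,q[:,2],rcond=None)[0]; print('glass slope',np.degrees(c[:2]),c[2],len(q))
v,u=np.mgrid[:400,:640]; k=(g<60)&(abs(u-354)<7)&(v>174)&(v<184); print('head B px',u[k].mean(),v[k].mean(),k.sum())
m0=(g<60)&(abs(u-354)<7)&(v>168)&(v<184); print('pred head centre (z .088 side)',proj(d,np.array([.5817,.0962,.090])))
"
```

```text
1322 0.4964889464027707 0.5424035806914451
handle plane slope deg [0.00437425 0.01284786] z@grip 0.14851305236337597 1322
pred B (np.float64(354.51243903027256), np.float64(177.12926143633575)) pred lens (np.float64(354.94815717126113), np.float64(165.7837970015119))
barrel bbox 344 365 158 174
glass slope [-4.38671458  3.36149674] 0.13833280260283315 89
head B px 354.2916666666667 178.70833333333334 24
pred head centre (z .088 side) (np.float64(354.4491061260302), np.float64(178.77835782466985))
```

Emit:
drive_tool:
  plan:
    - [0, -0.0008, 0.0006, 0, 0, 0, -1]
    - [0, 0, 0, 0, 0, 0, -1]
    - [0, 0, 0, 0, 0, 0, -1]
    - [0, 0, 0, 0, 0, 0, -1]
    - [0, 0, 0, 0, 0, 0, -1]

```text
t: 19.0
tcp_pos: [0.5224, 0.0993, 0.1417]
tool_rot: [0.023, 1.0, 0.0, -0.0]
force: [0.2, -0.0, -1.8]
finger_gap: 0.151
gripper_force: 61.2
```

Emit:
drive_tool:
  plan:
    - [0, 0, -0.0003, 0, 0, 0, -1]
    - [0, 0, 0, 0, 0, 0, -1]
    - [0, 0, 0, 0, 0, 0, -1]
    - [0, 0, 0, 0, 0, 0, -1]
    - [0, 0, 0, 0, 0, 0, -1]
    - [0, 0, 0, 0, 0, 0, -1]

```text
t: 19.6
tcp_pos: [0.5224, 0.0993, 0.142]
tool_rot: [0.023, 1.0, 0.0, -0.0]
force: [-0.5, 0.5, -0.9]
finger_gap: 0.147
gripper_force: 61.2
```

```bash
python3 -c "
from h import *
print(manip.sense()['tcp_pos'],manip.sense()['qd'].round(4)); print(manip.sign_off())"
```

```text
[0.52235653 0.09928289 0.14201105] [-0.0001  0.0005 -0.0002  0.0014  0.0015 -0.0003]
the job is handed in; nothing more can be done
None
```

I handed the job in at about 20 s: all three valves are pressed to their stops, the middle one is the stuck one (it stopped at 4 mm), and the loupe is held level and steady over it with its lens at about 0.136 m, my estimate of the collar height; sign-off returned no verdict.

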